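# Eject the sealed tub through the guard window

### The job

Eject the sealed tub from the twin tub sealer: reach with the fingertips through the guard window in front of that tub, press the ejector lever inside all the way down so that the tub rises in its nest, then draw the hand back out. Do not touch the guard or its window frames, and do not touch or lift the tubs by hand. The open tub missed its film and must stay seated for a second pass; leave the things on the table undisturbed.

Things in the scene. Friction and masses are not known exactly. Their poses are not given: they have to be found in the camera images.
- sealer: White twin tub sealer, fixed. Origin under the middle of its tub bay, on the table; x points away from the operator, y to the left. Level steel deck 160 mm high from x = -38 to +170 mm; sloping guard in front, from 101 mm high at x = -165 mm up to the deck. On the left (y = 217 to 520 mm, x = -96 to 170 mm) the sealing unit, 275 mm high, with a film roll up to 365 mm.
- guard: Grey sloping sheet-metal guard on the sealer's front. Origin: midway between its two windows, on the outer face. z axis: outward normal (up and towards the operator, 25 degrees from vertical); y: to the operator's left; x: up the slope, away from the operator. Sheet 4 mm thick, x = -65 to 75, y = -176 to 214 mm; its underside is hollow.
- window_l (a point): Centre of the left lever window in the guard, on the outer face (guard x 0, y +65 mm), axes as the guard's. Clear opening 80 mm along the guard's x and 90 mm along its y, edged all round by a steel frame 6 mm wide that stands 2 mm proud of the sheet.
- window_r (a point): Centre of the right lever window (guard x 0, y -65 mm), the same size and frame.
- pad_l: Bare-metal press pad with black ribs, 40 x 36 x 10 mm, on the front end of the left ejector lever, seen in the left window. Origin: middle of its top face, at the start about 12 mm under the guard's outer face. It swings on a level pivot 95 mm behind it: about 26 mm straight down to a firm stop, 37 mm under the guard's face. Stiff (4 to 6 N at the pad); it stays where it is left.
- pad_r: The same press pad on the right ejector lever, seen in the right window.
- lever_l (a joint): Angle of the left ejector lever: 0 up, 0.28 rad fully down at its stop (it may start up to 0.03). Pressed down, it raises a lifter under the left nest by 85 mm per rad; after the first 4 mm of lift the lifter meets the tub.
- lever_r (a joint): The same for the right ejector lever and the right nest.
- nest_l (a point): Centre of the left nest, a round hole 77 mm wide, at the top of the steel deck, 160 mm above the table. It lies straight behind the left window, 180 mm behind its pad.
- nest_r (a point): Centre of the right nest, straight behind the right window.
- sealed_mid (a point): Half-way up the sealed tub: white plastic, 84 mm wide over its rim, 52 mm high, closed by a flat lid of foil with a pull tab. It hangs by its rim in one of the two nests, its body below the deck; this point then lies about 140 mm above the table, and 20 mm higher when the tub is fully ejected.
- open_mid (a point): Half-way up the open tub: the same white tub with no lid, peeled shrimps visible inside. It hangs in the other nest.
- tub_stack: Bystander: stack of empty clear tubs, 82 mm wide, 108 mm high, on the table to the right of the sealer. Origin under its middle.
- pick_pot: Bystander: small wooden pot with cocktail sticks, 52 mm wide, 72 mm high with the sticks, in front of the sealer to the right. Origin under its middle.
- plate: Bystander: white plate 250 mm wide with four small clear tasting cups, 35 mm high, farther to the right. Origin under its middle.
- phone: Bystander: black mobile phone 150 x 72 x 8 mm lying on the table in front of the sealer. Origin under its middle.
Mind the look-alikes: they are no part of the job. Leave any blue look-alike of the part that bears sealed_mid alone.

How it is judged:
By the outcome, as a careful person would: the job done as asked, in the order asked, and still so for the second after the job is handed in, with the robot touching nothing.
It also fails if it takes over 32 s, if anything falls off the work surface, if the arm or the gripper's body presses on something with over 40 N, if the wrist force passes 120 N, or if a joint passes its speed limit or range.

### The arm

A 6-joint arm with a two-finger parallel gripper is mounted at the origin on the work surface. World frame = base frame: x ahead of the robot, y to its left, z up, the work surface at z = 0. Lengths are in m, angles in rad, forces in N, time in s.
With the tool pointing down it reaches from about 0.375 to 0.9 m from the base axis. Payload 3.1 kg.
Tool frame: the origin (TCP) lies at the very end of the fingers, on their centre line; the grasp point (between the pads) lies 19 mm behind it (manip.pinch_z is the distance from the TCP to the grasp point, in m); z points along the fingers, y is the line along which they close (so a half turn about z gives the same grasp; the last joint's range is limited). The gripper opens to 85 mm and grips with 20 to 120 N. Pads are 22 mm wide; open, the fingers measure 114 mm over their backs; the gripper's body (76 mm by 85 mm) begins 54 mm behind the grasp point. The pads swing forward as they close: fully open they stand 13 mm farther back than shut.
Start: joints at [1.046, 0.527, 1.433, -0, 1.181, -0.178], TCP at [0.212, 0.588, 0.231] pointing down, gripper open.
Joint ranges: [-3.08, 3.08], [-0.75, 2.2], [0.22, 2.44], [-1.43, 4.57], [0, 2.65], [-2.85, 2.85]. Speed limits (rad/s): [2.79, 2.79, 3.14, 3.14, 3.14, 3.14].

### API

Orientations are given as a unit quaternion [x, y, z, w].
In Python, from station import manip gives the robot as it stands.
- The arm moves only by the tool servo_tool, never from a script. Its argument "commands" is one flat list of numbers, 7 for each row, row after row: the shift along the tool's x, y, z each as a share of 500 mm, from -1 to 1, then the turn, a rotation vector about the tool's x, y, z each as a share of 360 degrees, from -1 to 1, then the opening, from -1 (shut) to 1 (fully open). In form: [dx, dy, dz, rx, ry, rz, claw, dx, dy, dz, rx, ry, rz, claw, ...]. A call has 1 to 12 rows; each row shifts and turns the commanded pose from where the row before left it, along the tool's axes as they then stand; what a row does not reach is not made up. A row lasts 1/12 s, in which the tool goes at most 41.7 mm and 7.16 degrees, less where a joint would pass 70% of its speed; a pose out of reach is approached as far as the arm can. A call with a number of a shift or a turn outside -1 to 1 is refused whole. A call with a gripper value outside its range is refused whole. The fingers move at their own pace and stop on an object; "force" is the grip in N (left out, the last holds). Time passes only in rows, so rows that do not move let the fingers close. It gives the time, the measured TCP pose, the force, the opening and the grip force at its end, in the units of the state.
- manip.sense(): the state, without advancing time (a new reading comes with each control period).
- manip.snapshot(name): name is "scene" or "top" or "wrist"; returns a dict with "img" (480x640x3 uint8, red, green, blue), "mtx" (3x3 intrinsics, pixels), "world_to_cam" (4x4, takes a point from world to camera coordinates). Camera axes: x right, y up, looking along -z (the intrinsics and any distortion apply to the point x, -y, -z); pixel columns grow to the right and rows downward; lengths in m; the calibration is good to about 2 mm. The wrist camera is an equidistant fisheye: a pixel r from the principal point sees the ray r / f radians off the axis. A picture is of the moment at which its call begins. There is no depth.
- manip.sign_off(): hands the job in; it is judged then, once.
Trained networks look in a picture, given as the dict that the camera call returned (one of the last four; its "shot" number tells which), for a name from the list of things; names that differ only in an ending like _2 or _b are one class to them, and where a whole thing is asked for, a point or a joint stands for the part that bears it (a point fixed in the world has none). Each returns a list of dicts, best first, with "conf" (0 to 1); they miss things now and then, are a little off and sometimes report something else, mostly with a low value. They report only what shows in the picture. A call takes as long as a camera call. They do not tell look-alikes from the thing itself.
- manip.look_for(picture, query): "box" ([left, top, width, height] in pixels, round what is visible of it).
- manip.silhouettes(picture, query): "pixels" (480x640 bool, what is visible of it) and "box" ([left, top, width, height] in pixels, round what is visible of it).
The state is a dict: "t": time; "q": joint angles; "qd": joint speeds; "tau": joint torques, N m; "tcp_pos": TCP position; "tool_rot": TCP orientation; "force": force on the tool from outside, world axes, zero at the start; "ft_torque": the same for the moment, N m; "finger_gap": opening from 0.0 (shut) to 1.0 (fully open); "gripper_force": force on a finger pad.
Only numpy, scipy, OpenCV 4.12 (cv2) and the standard library are available. Lean on these libraries where they do the work, as an engineer would, in place of code of your own. Each camera call takes 0.05 s, during which the arm holds its last target. There are 200 camera calls.

## Working session

There is one attempt and no reset: what is moved stays moved. The work goes in short steps, Python scripts to look and compute and a tool call to move; the robot and the scene stay as the last step left them, time stands still between calls to the robot, and variables do not carry over. Pictures are saved under pics/ and viewed, at most 10 in all, crops included, and the job is handed in when it is done.

Besides the shell and the picture viewer there is one more tool, called by a JSON object that holds its "method" and its "body". servo_tool: Moves the arm, as the interface text tells. Its arguments: {"type":"object","properties":{"commands":{"type":"array"},"force":{"type":"number"}},"required":["commands"]}

```bash
mkdir -p pics
cat > h.py <<'E'
import numpy as np, cv2
from station import manip
from scipy.spatial.transform import Rotation as R
def save(p,n): cv2.imwrite(f'pics/{n}.png',p['img'][:,:,::-1])
def ray(p,u,v):
    K=p['mtx'];T=np.array(p['world_to_cam']);d=np.array([(u-K[0][2])/K[0][0],-(v-K[1][2])/K[1][1],-1.])
    Rm=T[:3,:3];return -Rm.T@T[:3,3],Rm.T@d
def atz(p,u,v,z):
    o,d=ray(p,u,v);return o+d*(z-o[2])/d[2]
def proj(p,X):
    K=p['mtx'];T=np.array(p['world_to_cam']);c=T[:3,:3]@np.array(X)+T[:3,3]
    return K[0][0]*c[0]/-c[2]+K[0][2],K[1][1]*-c[1]/-c[2]+K[1][2]
E
python3 - <<'E'
from h import *
print(manip.sense())
for n in['scene','top']:
    p=manip.snapshot(n);save(p,n+'1');print(n,p['mtx'],p['world_to_cam'],p.keys())
    for q in['sealed_mid','open_mid','pad_l','guard','tub_stack','pick_pot','phone','plate','sealer']:
        print(q,[(np.round(r['box']),round(r['conf'],2)) for r in manip.look_for(p,q)][:4])
E
```

```text
{'t': 0.0, 'q': array([ 1.04550668e+00,  5.28464544e-01,  1.43390375e+00,  6.65182797e-06,
        1.18136449e+00, -1.78489362e-01]), 'qd': array([-7.64875104e-04, -7.14155699e-04,  1.92679371e-04, -8.39642943e-04,
       -3.99531191e-05,  7.66068258e-05]), 'tau': array([-1.29702290e-03, -4.42351270e+01, -1.78021359e+01, -3.04590694e-04,
        8.65512702e-03, -3.81462712e-06]), 'tcp_pos': array([0.2120359 , 0.58718272, 0.23033414]), 'tool_rot': array([ 1.72533642e-01,  9.85003044e-01, -1.00343445e-03, -3.71708575e-04]), 'force': array([ 0.6169569 , -0.45821391, -0.63218606]), 'ft_torque': array([-0.00451561, -0.02060264, -0.01668088]), 'gripper_force': 0.0, 'finger_gap': 1.0015814594670456}
scene [[461.44336816   0.         314.3766752 ]
 [  0.         461.44336816 245.41101694]
 [  0.           0.           1.        ]] [[ 0.83294804  0.55323742  0.01122197 -0.4355171 ]
 [-0.32593667  0.47413616  0.81789987  0.06109722]
 [ 0.44717207 -0.68492574  0.57525114 -1.37611679]
 [ 0.          0.          0.          1.        ]] dict_keys(['img', 'mtx', 'world_to_cam', 'shot'])
sealed_mid
[... 1101 characters left out ...]
32.,  33.]), 0.86), (array([202., 290.,  29.,  29.]), 0.64), (array([222., 160.,  26.,  32.]), 0.63), (array([352., 128.,  31.,  26.]), 0.59)]
open_mid [(array([266., 148.,  26.,  30.]), 0.8)]
pad_l [(array([245., 231.,  15.,  14.]), 0.73), (array([291., 218.,  13.,  14.]), 0.48)]
guard [(array([195., 196., 141.,  78.]), 0.83), (array([368., 209.,  80.,  80.]), 0.47), (array([289., 213.,  11.,  22.]), 0.46)]
tub_stack [(array([346., 173.,  26.,  33.]), 0.76), (array([270., 254.,  53.,  36.]), 0.34)]
pick_pot [(array([344., 253.,  12.,  16.]), 0.73)]
phone [(array([270., 253.,  56.,  37.]), 0.61)]
plate [(array([367., 213.,  82.,  74.]), 0.57)]
sealer [(array([ 61., 124., 279., 174.]), 0.85)]
```

View pics/top1.png

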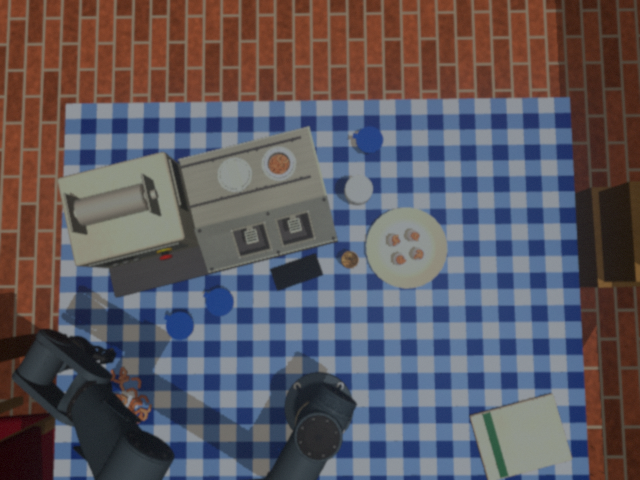

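View pics/scene1.png

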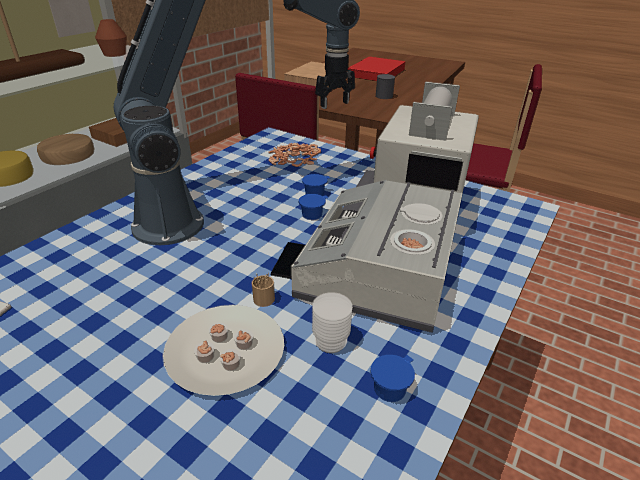

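The sealed tub (white lid) is in the left nest at top (234,175). The open tub with shrimps is in the right nest at (278,162). The left pad is at about (251,237) and the right pad at (294,226). The blue look-alikes are at (180,325), (220,301) and (369,139).

Run:
```python
from h import *
t=manip.snapshot('top');s=manip.snapshot('scene')
g=t['img'][115:305,180:345][:,:,::-1];cv2.imwrite('pics/topcrop.png',cv2.resize(g,None,fx=4,fy=4,interpolation=cv2.INTER_CUBIC)[:600])
def cen(p,q,near):
    for r in manip.silhouettes(p,q):
        v,u=np.nonzero(r['pixels']);c=np.array([u.mean(),v.mean()])
        if np.hypot(*(c-near))<12: return c
def tri(a,b):
    o1,d1=ray(t,*a);o2,d2=ray(s,*b)
    A=np.c_[d1,-d2];k=np.linalg.lstsq(A,o2-o1,rcond=None)[0];x,y=o1+k[0]*d1,o2+k[1]*d2
    return (x+y)/2,np.linalg.norm(x-y)
for q,a,b,z in[('sealed_mid',(234,175),(422,214),.163),('open_mid',(278,162),(413,241),.163),('pad_l',(251,237),(347,213),.115),('pad_l',(294,226),(332,240),.115)]:
    A,B=cen(t,q,a),cen(s,q,b);print(q,A,B)
    if A is not None: print('  top',atz(t,*A,z))
    if B is not None: print('  scn',atz(s,*B,z))
# deck edge right side & guard bottom edge corners (top view guesses)
for n,u,v,z in[('deck back right',309,128,.16),('guard low right',335,241,.101),('guard low left',209,272,.101)]: print(n,atz(t,u,v,z))
st=manip.sense();Rm=R.from_quat(st['tool_rot']).as_matrix();print(Rm)
```

```text
sealed_mid [234.1440678  175.11864407] None
  top [0.67834067 0.23426543 0.163     ]
open_mid [278.64264264 163.37237237] [412.41574803 240.67244094]
  top [0.710839   0.10704834 0.163     ]
  scn [0.71525125 0.10403659 0.163     ]
pad_l [251.07051282 236.83333333] [348.37209302 213.76744186]
  top [0.50500472 0.1915778  0.115     ]
  scn [0.50074784 0.19320764 0.115     ]
pad_l [294.55263158 225.56578947] [333.57425743 240.32673267]
  top [0.53661055 0.06487636 0.115     ]
  scn [0.53356615 0.06549147 0.115     ]
deck back right [0.81365851 0.01954551 0.16      ]
guard low right [ 0.49140915 -0.05253824  0.101     ]
guard low left [0.40440153 0.31618034 0.101     ]
[[-9.40453682e-01  3.39921860e-01 -2.14116777e-05]
 [ 3.39921861e-01  9.40453681e-01 -4.70122213e-05]
 [ 4.15620943e-06 -5.14911140e-05 -9.99999999e-01]]
```

View pics/topcrop.png

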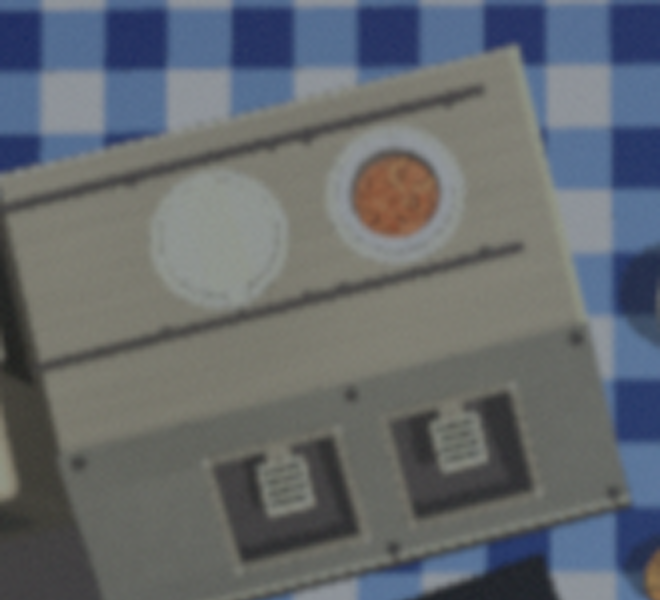

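{"method": "servo_tool", "body": {"commands": [-0.04, -0.054, -0.0175, 0, 0, 0, -1, -0.04, -0.054, -0.0175, 0, 0, 0, -1, -0.04, -0.054, -0.0175, 0, 0, 0, -1, -0.04, -0.054, -0.0175, 0, 0, 0, -1, -0.04, -0.054, -0.0175, 0, 0, 0, -1, -0.04, -0.054, -0.0175, 0, 0, 0, -1, -0.04, -0.054, -0.0175, 0, 0, 0, -1, -0.04, -0.054, -0.0175, 0, 0, 0, -1], "force": 20}}

```text
t: 2.17
tcp_pos: [0.2896, 0.3288, 0.3019]
tool_rot: [0.172, 0.985, 0.0, 0.0]
force: [0.3, -0.6, -0.4]
finger_gap: 0.0
gripper_force: 0.0
```

{"method": "servo_tool", "body": {"commands": [0, 0, 0, 0, 0, -0.0188, -1, 0, 0, 0, 0, 0, -0.0188, -1, 0, 0, 0, 0, 0, -0.0188, -1, 0, 0, 0, 0, 0, -0.0188, -1, 0, 0, 0, 0, 0, -0.0188, -1, 0, 0, 0, 0, -0.0185, 0, -1, 0, 0, 0, 0, -0.0185, 0, -1, 0, 0, 0, 0, -0.0185, 0, -1, 0, 0, 0, 0, 0, 0, -1]}}

```text
t: 2.92
tcp_pos: [0.2844, 0.3276, 0.2994]
tool_rot: [-0.121, 0.978, 0.02, 0.17]
force: [-0.9, -0.5, -0.9]
finger_gap: -0.0
gripper_force: 0.0
```

```bash
cat > go.py <<'E'
from h import *
import sys
st=manip.sense();Rm=R.from_quat(st['tool_rot']).as_matrix();p=st['tcp_pos']
yaw=np.radians(14);f=np.array([np.cos(yaw),np.sin(yaw),0]);a=np.radians(20)
z=f*np.sin(a)-np.array([0,0,np.cos(a)]);y=np.array([-f[1],f[0],0]);Rt=np.c_[np.cross(y,z),y,z]
g=np.array(eval(sys.argv[1]))
print('t',st['t'],'p',p,'gap',st['finger_gap'],'F',st['force'])
print('shift share',Rm.T@(g-p)/.5,'rotvec share',R.from_matrix(Rm.T@Rt).as_rotvec()/2/np.pi)
E
python3 go.py "[.504-.027,.191-.007,.118+.095]"
```

```text
t 2.9167 p [0.28442555 0.32758106 0.29940085] gap -5.555718938119503e-06 F [-0.86530949 -0.53358914 -0.89183444]
shift share [-0.22692371 -0.37193637  0.26614123] rotvec share [-0.00030175 -0.00070134  0.00044418]
```

{"method": "servo_tool", "body": {"commands": [-0.0284, -0.0465, 0.0333, 0, 0, 0, -1, -0.0284, -0.0465, 0.0333, 0, 0, 0, -1, -0.0284, -0.0465, 0.0333, 0, 0, 0, -1, -0.0284, -0.0465, 0.0333, 0, 0, 0, -1, -0.0284, -0.0465, 0.0333, 0, 0, 0, -1, -0.0284, -0.0465, 0.0333, 0, 0, 0, -1, -0.0284, -0.0465, 0.0333, 0, 0, 0, -1, -0.0284, -0.0465, 0.0333, 0, 0, 0, -1, 0, 0, 0, 0, 0, 0, -1, 0, 0, 0, 0, 0, 0, -1]}}

```text
t: 3.75
tcp_pos: [0.4844, 0.1852, 0.2144]
tool_rot: [-0.118, 0.978, 0.021, 0.171]
force: [0.1, -0.1, 0.4]
finger_gap: -0.0
gripper_force: 0.0
```

```bash
cat > w.py <<'E'
from h import *
import sys
w=manip.snapshot('wrist');save(w,sys.argv[1]);K=np.array(w['mtx']);T=np.array(w['world_to_cam'])
def wproj(X):
    c=T[:3,:3]@np.array(X)+T[:3,3];d=np.array([c[0],-c[1],-c[2]]);th=np.arctan2(np.hypot(d[0],d[1]),d[2]);n=d[:2]/np.hypot(*d[:2])
    return K[:2,2]+K[0,0]*th*n
def wray(u,v):
    r=(np.array([u,v])-K[:2,2])/K[0,0];th=np.hypot(*r);d=np.r_[r/th*np.sin(th),np.cos(th)];d=np.array([d[0],-d[1],-d[2]])
    return -T[:3,:3].T@T[:3,3],T[:3,:3].T@d
def watz(u,v,z):
    o,d=wray(u,v);return o+d*(z-o[2])/d[2]
E
cat > w1.py <<'E'
from w import *
print(K)
for r in manip.silhouettes(w,'pad_l')[:3]:
    v,u=np.nonzero(r['pixels']);print(r['conf'],u.mean(),v.mean(),watz(u.mean(),v.mean(),.118))
st=manip.sense();z=R.from_quat(st['tool_rot']).as_matrix()[:,2]
print('tcp px',wproj(st['tcp_pos']),'nominal pad',wproj([.504,.191,.118]))
E
python3 w1.py wr1; python3 go.py "[.504,.191,.118]"
```

```text
[[371.64829954   0.         314.44905672]
 [  0.         371.64829954 228.3296027 ]
 [  0.           0.           1.        ]]
0.73 314.9228212703102 210.86336779911375 [0.50572337 0.19088519 0.118     ]
tcp px [318.99884668 286.77905209] nominal pad [315.71326868 208.76049889]
t 3.85 p [0.48215019 0.18652933 0.21484573] gap 0.003931541645701582 F [-0.06063552 -0.69227751  1.07079775]
shift share [ 0.02398069 -0.00200753  0.19729896] rotvec share [ 7.17621441e-05 -3.12054404e-04 -1.47714479e-04]
```

View pics/wr1.png

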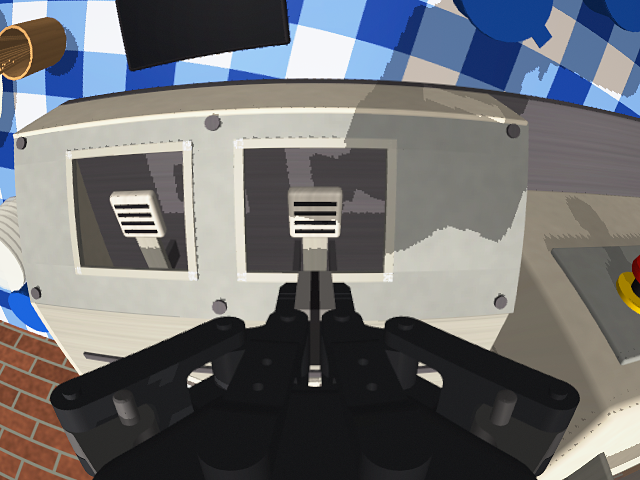

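```bash
python3 - <<'E'
import sys;sys.argv=['','wr1b']
from w import *
# face plane height via slope: sealer origin unknown -> use z=.1285 at centre, iterate with slope
f=np.array([np.cos(.244),np.sin(.244),0])
n=np.array([-f[0]*np.sin(np.radians(25)),-f[1]*np.sin(np.radians(25)),np.cos(np.radians(25))])
c=watz(315,205,.1285)
for _ in range(4):
    P=[]
    for u,v in[(243,149),(387,148),(386,272),(243,272)]:
        o,d=wray(u,v);P.append(o+d*(n@(c-o))/(n@d))
    c2=np.mean(P,0);o,d=wray(*wproj(c2));c=o+d*(.1285-o[2])/d[2]
P=np.array(P);print(P,c,[np.linalg.norm(P[i]-P[(i+1)%4]) for i in range(4)])
d=P[0]-P[1];print('yaw',np.degrees(np.arctan2(d[0],-d[1])))
s=np.cross(np.array([-f[1],f[0],0]),n)
print('pad in guard frame',s@(np.array([.505,.191,.118])-c),n@(np.array([.505,.191,.118])-c))
E
python3 go.py "[.502,.1905,.132]"
```

```text
[[0.47344769 0.13804972 0.11160018]
 [0.45101027 0.22611179 0.11136785]
 [0.52177911 0.24527534 0.14554925]
 [0.54452081 0.15333802 0.14548272]] [0.49768947 0.19069372 0.1285    ] [np.float64(0.09087585015242182), np.float64(0.08089399170562782), np.float64(0.09470828517297238), np.float64(0.08020689440865611)]
yaw 14.294306301972567
pad in guard frame 0.002058906183202796 -0.012545551869756316
t 3.9 p [0.48172704 0.18689901 0.21508978] gap 0.0002407843343043686 F [-1.22277446 -0.04061742  0.22704732]
shift share [ 0.01800743 -0.00291305  0.17023141] rotvec share [ 8.63872948e-05 -2.08667308e-04  2.13577723e-06]
```

{"method": "servo_tool", "body": {"commands": [0.003, -0.0005, 0.028, 0, 0, 0, -1, 0.003, -0.0005, 0.028, 0, 0, 0, -1, 0.003, -0.0005, 0.028, 0, 0, 0, -1, 0.003, -0.0005, 0.028, 0, 0, 0, -1, 0.003, -0.0005, 0.028, 0, 0, 0, -1, 0.003, -0.0005, 0.028, 0, 0, 0, -1, 0, 0, 0, 0, 0, 0, -1, 0, 0, 0, 0, 0, 0, -1]}}

```text
t: 4.57
tcp_pos: [0.5013, 0.1908, 0.1329]
tool_rot: [-0.121, 0.978, 0.021, 0.172]
force: [0.9, -0.6, -0.3]
finger_gap: 0.001
gripper_force: 0.0
```

```bash
python3 w1.py wr2; python3 go.py "[.503,.1905,.100]"
```

```text
[[371.64829954   0.         314.44905672]
 [  0.         371.64829954 228.3296027 ]
 [  0.           0.           1.        ]]
0.71 310.94950144741074 258.39176584110646 [0.49722302 0.18820301 0.118     ]
0.64 76.83749179251477 265.45502298095863 [0.53489664 0.06927459 0.118     ]
tcp px [313.68746384 291.94875551] nominal pad [313.38004289 270.60790801]
t 4.6667 p [0.50197892 0.19064393 0.13388598] gap -0.0013489351653205763 F [-0.26180509 -0.33162658 -0.321667  ]
shift share [ 0.02143206 -0.00077131  0.06432235] rotvec share [3.71071335e-05 1.20273392e-04 1.26766801e-04]
```

View pics/wr2.png

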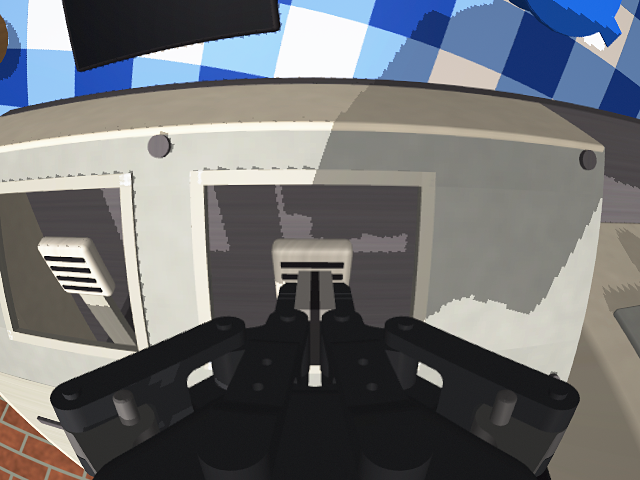

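{"method": "servo_tool", "body": {"commands": [0.0027, 0, 0.008, 0, 0, 0, -1, 0.0027, 0, 0.008, 0, 0, 0, -1, 0.0027, 0, 0.008, 0, 0, 0, -1, 0.0027, 0, 0.008, 0, 0, 0, -1, 0.0027, 0, 0.008, 0, 0, 0, -1, 0.0027, 0, 0.008, 0, 0, 0, -1, 0.0027, 0, 0.008, 0, 0, 0, -1, 0.0027, 0, 0.008, 0, 0, 0, -1, 0, 0, 0, 0, 0, 0, -1]}}

```text
t: 5.42
tcp_pos: [0.5013, 0.1899, 0.0982]
tool_rot: [-0.12, 0.978, 0.021, 0.171]
force: [-0.4, -0.4, 0.7]
finger_gap: -0.001
gripper_force: 0.3
```

```bash
python3 go.py "[.504,.1905,.090]"
```

```text
t 5.4167 p [0.50131714 0.18985874 0.09819883] gap -0.00113207117300822 F [-0.41063724 -0.40753628  0.7107894 ]
shift share [ 3.60896205e-04 -5.83119500e-05  1.72969731e-02] rotvec share [ 4.00228395e-05 -5.84013831e-04 -1.23434305e-04]
```

{"method": "servo_tool", "body": {"commands": [0.0013, 0, 0.004, 0, 0, 0, -1, 0.0013, 0, 0.004, 0, 0, 0, -1, 0.0013, 0, 0.004, 0, 0, 0, -1]}}

```text
t: 5.67
tcp_pos: [0.5022, 0.1901, 0.0927]
tool_rot: [-0.12, 0.978, 0.021, 0.172]
force: [-8.6, -2.8, 17.2]
finger_gap: -0.004
gripper_force: 9.6
```

```bash
python3 w1.py wr3
python3 - <<'E'
from h import *
p=manip.snapshot('scene');g=p['img'][150:300,280:480][:,:,::-1];cv2.imwrite('pics/sc3.png',cv2.resize(g,None,fx=4,fy=4,interpolation=cv2.INTER_CUBIC))
print(manip.sense()['force'],manip.sense()['tcp_pos'])
E
```

```text
[[371.64829954   0.         314.44905672]
 [  0.         371.64829954 228.3296027 ]
 [  0.           0.           1.        ]]
0.69 312.9056433408578 268.5620767494357 [0.46958409 0.18138577 0.118     ]
0.62 43.942568542568544 317.1950937950938 [0.53194742 0.07096964 0.118     ]
0.5 354.86006092750597 262.3699100651754 [0.46408491 0.19331619 0.118     ]
tcp px [314.58854488 289.6128137 ] nominal pad [315.89068766 339.44693845]
[-4.92969029 -1.83199964  7.3341217 ] [0.5021699  0.19010147 0.09297085]
```

View pics/sc3.png

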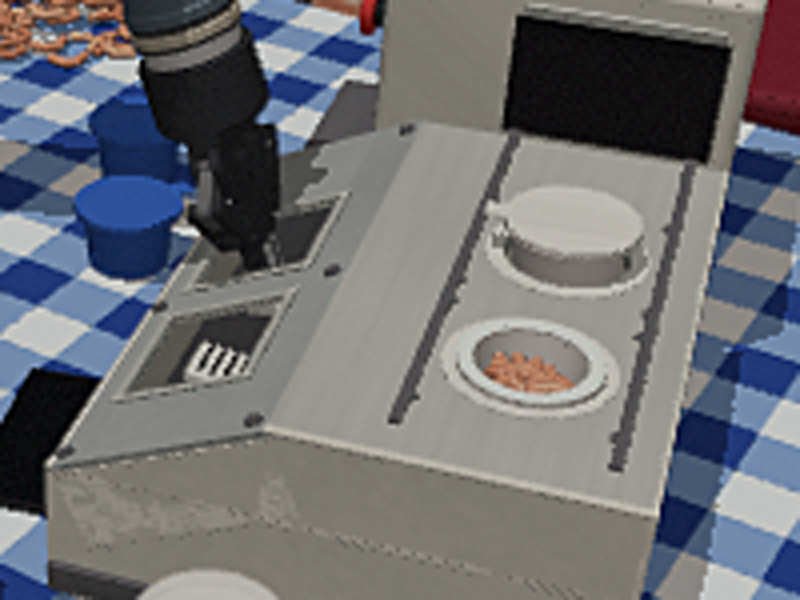

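The crop shows the sealed tub risen at about (570,235) and the open tub still seated at (530,370). I'll press a little further to confirm the lever is on its stop.

{"method": "servo_tool", "body": {"commands": [0.001, 0, 0.003, 0, 0, 0, -1, 0.001, 0, 0.003, 0, 0, 0, -1, 0, 0, 0, 0, 0, 0, -1]}}

```text
t: 6.07
tcp_pos: [0.5023, 0.1902, 0.0922]
tool_rot: [-0.12, 0.977, 0.021, 0.174]
force: [-12.8, -5.2, 31.2]
finger_gap: -0.001
gripper_force: 15.9
```

It's on the firm stop: 31 N with only 0.5 mm more travel. Withdrawing along the same path.

{"method": "servo_tool", "body": {"commands": [-0.0027, 0, -0.008, 0, 0, 0, -1, -0.0054, 0, -0.016, 0, 0, 0, -1, -0.0054, 0, -0.016, 0, 0, 0, -1, -0.0054, 0, -0.016, 0, 0, 0, -1, -0.0054, 0, -0.016, 0, 0, 0, -1, 0, 0, -0.04, 0, 0, 0, -1, 0, 0, -0.05, 0, 0, 0, -1, 0, 0, -0.06, 0, 0, 0, -1, 0, 0, -0.06, 0, 0, 0, -1, 0, 0, -0.06, 0, 0, 0, -1, 0, 0, 0, 0, 0, 0, -1, 0, 0, 0, 0, 0, 0, -1]}}

```text
t: 7.07
tcp_pos: [0.4583, 0.179, 0.2568]
tool_rot: [-0.12, 0.977, 0.021, 0.175]
force: [-0.1, 0.0, 0.2]
finger_gap: -0.002
gripper_force: 0.0
```

Run:
```python
from h import *
p=manip.snapshot('scene');g=p['img'][150:300,280:480][:,:,::-1];cv2.imwrite('pics/sc4.png',cv2.resize(g,None,fx=4,fy=4,interpolation=cv2.INTER_CUBIC))
print(manip.sense()['force'],manip.sense()['tcp_pos'])
```

```text
[ 0.10399718  0.11018698 -0.75211174] [0.45773051 0.17887406 0.25530818]
```

View pics/sc4.png

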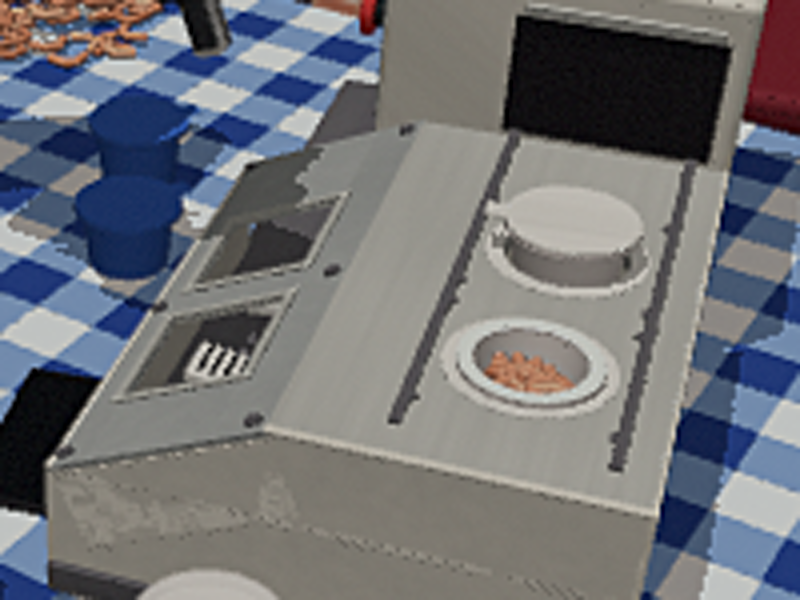

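The sealed tub is still raised at (570,235), the open tub is still seated at (530,370), and the hand is clear of the guard.

```bash
python3 -c "from station import manip;print(manip.sign_off())"
```

```text
the job is handed in; nothing more can be done
None
```

I pressed the left ejector lever to its stop: the sealed tub rose and stayed up, the open tub is still seated, the hand is back out, and I handed the job in at about 7 s (no verdict returned).

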